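Fit a stake head to its extension arm and hold the arm level over the bench holder

TASK

Plug the square, flat-faced stake head fully home into the square socket at the thick end of the steel extension arm lying in its wooden cradle, and let go of the head. The head is held in by its weight only, so next grip the extension across its bar at the balance point of extension and head together, lift it out level, and carry it to the dark iron holder bolted to the bench. Finish while holding it there, level and still, with its tang centred over the holder's square hole, flats parallel to the hole's sides, and the tip about 2 cm above the hole; do not put it in or let go, and leave the other things on the bench as they are.

Things in the scene. Friction and masses are not known exactly. Their poses are not given: they have to be found in the camera images.
- extension: Steel stake extension arm, 0.5 kg. Bar 14 mm wide (y), 18 high, x = -80 to 59 mm; origin on its underside, x towards the thick end, z up. Thick end: block 32 x 32 (x = 59 to 91), z = -10 to 18, top flush with the bar, square socket through it. Under the other end (x = -72): 18 mm collar 6 deep, then 12 mm square tang, tip z = -42. Starts loose and level in the cradle, origin 62 mm above the bench.
- ext_socket (a point): Centre of the socket's mouth on top of the thick end (x = 75, z = 18 mm of the arm); hole 16 mm square with a bevelled rim, sides parallel to the arm's x and y, 28 mm deep (through). Axes as the arm's.
- ext_balance (a point): Balance point of the arm WITH the flat head in its socket, at mid height of the bar (x = 26, z = 9 mm of the arm; 33 mm from the thick block, 98 mm from the tang); without the head it would be 14 mm nearer the tang. Axes as the arm's. Stays right within 2 mm.
- ext_tang (a point): Centre of the tip of the arm's tang (x = -72, z = -42 mm of the arm).
- head_flat: The head to fit: steel block 26 x 26 x 20 mm high, flat square top, 0.14 kg, on a 14 mm square tang 22 mm long (last 10 mm taper by 3 mm a side; flats as the block's). Origin: centre of the block's underside (shoulder), z up; fully home, the shoulder rests on the arm's top, origin at ext_socket. Any quarter turn fits. Starts upright in a hole of the stand, block on the stand's top.
- head_dome: Another head on the same tang, not wanted: round, domed mushroom top, 29 mm across, 20 mm high. In the stand. Leave it.
- head_ridge: Another head on the same tang, not wanted: 24 mm square plate 7 mm thick with a thin upright ridge, 20 mm high. In the stand. Leave it.
- stand: Fixed brown wooden block 170 (x) x 60 (y) x 34 mm high, origin under its centre, with three loose square holes in a row along its x at -52, 0 and +52 mm, each holding a head squared up with the block to within about 10 degrees; any head may be in any hole.
- cradle: Fixed pale wooden cradle under the arm: board 206 (x) x 70 x 12 mm, origin under its centre, x as the arm's, arm's origin 62 mm above. The bar lies in a notched cheek (44 mm wide, 74 high, x = -47 to -29 mm), the thick end on a rest (48 wide, lips 64 high, end stop beyond it); from x = -29 to 59 the bar is free, 50 mm of air below.
- holder: Fixed stake holder, dark cast iron: flange 90 x 90 x 12 mm with four bolts, 46 mm square tower to 60 mm above the bench, a clamp screw with a cross bar on its -y side (to y = -47 mm). Origin under its centre.
- holder_hole (a point): Centre of the mouth of the square hole in the holder's top, 60 mm above the bench; hole 13.5 mm square, 44 mm deep, sides along the holder's x and y.
- beaker: Bystander: empty glass beaker, 76 mm across, 90 mm high.
- jar: Bystander: white lidded jar with a knob, 80 mm across, 81 mm high.
- tin: Bystander: small open metal dish, 68 mm across, 22 mm high.
- bench_block: Bystander: square steel bench block 64 x 64 x 18 mm.
- pliers: Bystander: pliers with black grips, 145 mm long, lying flat, 10 mm thick.

How it is judged:
By the outcome, as a careful person would: the job done as asked, in the order asked, and still so for the second after the job is handed in, while the arm keeps its last pose, push and grip.
It also fails if it takes over 67 s, if anything falls off the work surface, if the arm or the gripper's body presses on something with over 40 N, if the wrist force passes 120 N, or if a joint passes its speed limit or range.

ROBOT

A 6-joint arm with a two-finger parallel gripper is mounted at the origin on the work surface. World frame = base frame: x ahead of the robot, y to its left, z up, the work surface at z = 0. Lengths are in mm, angles in rad, forces in N, time in s.
With the tool pointing down it reaches from about 275 to 1000 mm from the base axis. Payload 8.4 kg.
Tool frame: the origin (TCP) lies between the finger pads; the fingertips stand 22 mm ahead of it and the grasp point (between the pads) lies 3 mm ahead of it (r.nose_length is the z of the fingertips in the tool frame, in mm); z points along the fingers, y is the line along which they close (so a half turn about z gives the same grasp; the last joint's range is limited). The gripper opens to 85 mm and grips with 20 to 120 N. Pads are 22 mm wide; open, the fingers measure 114 mm over their backs; the gripper's body (76 mm by 85 mm) begins 54 mm behind the grasp point. The pads swing forward as they close: fully open they stand 13 mm farther back than shut.
Start: joints at [1.336, 0.353, 1.633, -0, 1.155, -0.002], TCP at [144.188, 608.143, 253.281] pointing down, gripper open.
Joint ranges: [-2.63, 2.63], [-0.92, 2.1], [0.06, 2.66], [-1.3, 4.44], [0, 2.69], [-3.02, 3.02]. Speed limits (rad/s): [2.22, 2.22, 2.79, 3.14, 3.14, 3.14].

INTERFACE

Orientations are given as [roll, pitch, yaw] about the fixed x, y, z axes, in that order (R = Rz(yaw) Ry(pitch) Rx(roll)).
In Python, from rig import r, cams gives the robot as it stands.
- The arm moves only by the shell command python3 -m handwheel FILE [FORCE], which reads ROWS from the file FILE. ROWS is a JSON object with one list for each field, all of the same length, 1 to 5, a row being the entries at one place: drx, dry, drz (a rotation vector in rad), dx, dy, dz (the shift in mm), jaw (the opening from 0.0 (shut) to 1.0 (fully open)); each row shifts and turns the commanded pose from where the row before left it, along the tool's axes as they then stand; what a row does not reach is not made up. A row lasts 1/12 s, in which the tool goes at most 41.7 mm and 0.125 rad, less where a joint would pass 70% of its speed; a pose out of reach is approached as far as the arm can. The fingers move at their own pace and stop on an object; FORCE is the grip in N (left out, the last holds). Time passes only in rows, so rows that do not move let the fingers close. It prints the time, the measured TCP pose, the force, the opening and the grip force at its end. Input that does not fit is refused with a message, and nothing moves.
- r.sense(): the state, without advancing time (a new reading comes with each control period).
- cams.grab_frame(name): name is "scene" or "top"; returns the picture (400x640x3 uint8, red, green, blue); there is no depth.
- cams.camera_params(name): a dict with "fx", "fy", "cx", "cy" (pixels), "rvec" (rotation vector, rad) and "tvec" (3), from world to camera coordinates, as OpenCV has them. Camera axes: x right, y down, z forward; pixel columns grow to the right and rows downward; lengths in mm; the calibration is good to about 2 mm. A picture is of the moment at which its call begins. camera_params takes no time and is no camera call.
- r.sign_off(): hands the job in; it is judged then, once.
The state is a dict: "clock": time; "qpos": joint angles; "qvel": joint speeds; "joint_efforts": joint torques, N m; "eef_pos": TCP position; "tcp_rot": TCP orientation; "contact_force": force on the tool from outside, world axes, zero at the start; "wrist_torque": the same for the moment, N m; "opening": opening from 0.0 (shut) to 1.0 (fully open); "grasp_force": force on a finger pad.
Only numpy, scipy, OpenCV 4.12 (cv2) and the standard library are available. Lean on these libraries where they do the work, as an engineer would, in place of code of your own. Each camera call takes 0.05 s, during which the arm holds its last target. There are 200 camera calls.

## Working session

There is one attempt and no reset: what is moved stays moved. The work goes in short steps, Python scripts to look and compute and a shell command to move; the robot and the scene stay as the last step left them, time stands still between calls to the robot, and variables do not carry over. Pictures are saved under pics/ and viewed, at most 10 in all, crops included, and the job is handed in when it is done.

```bash
mkdir -p pics; ls
python3 - <<'E'
from rig import r,cams
import cv2
for n in("scene","top"):
    cv2.imwrite(f"pics/{n}0.png",cams.grab_frame(n)[:,:,::-1]); print(n,cams.camera_params(n))
print(r.sense())
E
```

```text
pics
scene {'fx': 494.22673753656824, 'fy': 494.22673753656824, 'cx': 326.2162747367081, 'cy': 197.98262019650826, 'rvec': array([ 0.79568051,  2.54292542, -1.16278062]), 'tvec': array([ 426.52489626, -133.5880181 , 1484.2427701 ])}
top {'fx': 405.59504730406815, 'fy': 405.59504730406815, 'cx': 320.05792467113196, 'cy': 196.43837469549933, 'rvec': array([ 2.14474435, -2.16793134,  0.16737089]), 'tvec': array([   3.00670762,  540.70870764, 1045.13128347])}
{'clock': 0.1, 'qpos': array([ 1.33558613e+00,  3.53571612e-01,  1.63409866e+00,  3.55983674e-05,
        1.15520442e+00, -2.39037941e-03]), 'qvel': array([ 0.00177542, -0.00108451, -0.00287261,  0.00014353, -0.0003029 ,
       -0.00108499]), 'joint_efforts': array([-1.85209828e-03, -6.06352830e+01, -3.42821860e+01, -8.86293356e-05,
        4.13658097e-03,  1.79963104e-05]), 'eef_pos': array([144.08665557, 607.72928636, 252.62464332]), 'tcp_rot': array([-3.14031070e+00, -3.56141529e-05,  2.90875842e+00]), 'contact_force': array([-0.43215592,  0.08909258,  0.62085285]), 'wrist_torque': array([ 0.04807183, -0.03612031,  0.05720311]), 'grasp_force': 0.0, 'opening': 1.0040795904130533}
```

View pics/scene0.png

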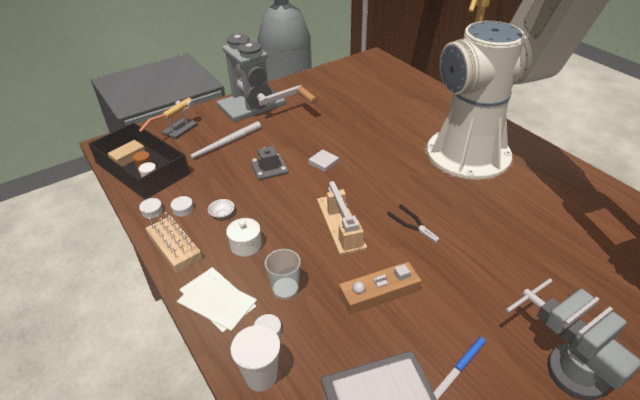

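View pics/top0.png

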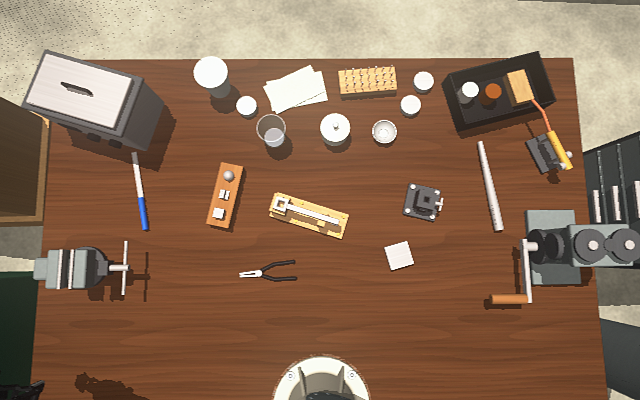

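The scene picture shows the stand at (380,286), the cradle at (342,220) and the holder at (269,163). In the top picture the stand is at (225,195), with the flat head probably at (219,213). The cradle is at (309,215) with the thick end at (280,204), and the holder is at (423,202). Next I'll zoom in on these.

Run:
```python
import cv2,numpy as np
t=cv2.imread("pics/top0.png");s=cv2.imread("pics/scene0.png")
a=cv2.resize(t[150:250,195:355],None,fx=5,fy=5,interpolation=cv2.INTER_CUBIC)
b=cv2.resize(t[170:230,390:455],None,fx=6,fy=6,interpolation=cv2.INTER_CUBIC)
cv2.imwrite("pics/a.png",a)
c=np.zeros((600,800,3),np.uint8); 
d=cv2.resize(s[175:315,310:430],None,fx=4,fy=4,interpolation=cv2.INTER_CUBIC)
c[:560,:480]=d; b=cv2.resize(t[175:230,395:448],None,fx=6,fy=6,interpolation=cv2.INTER_CUBIC); c[:330,480:798]=b
e=cv2.resize(s[143:183,243:296],None,fx=6,fy=6,interpolation=cv2.INTER_CUBIC);c[340:580,480:798]=e
cv2.imwrite("pics/b.png",c)
```

```text
(no output)
```

View pics/a.png

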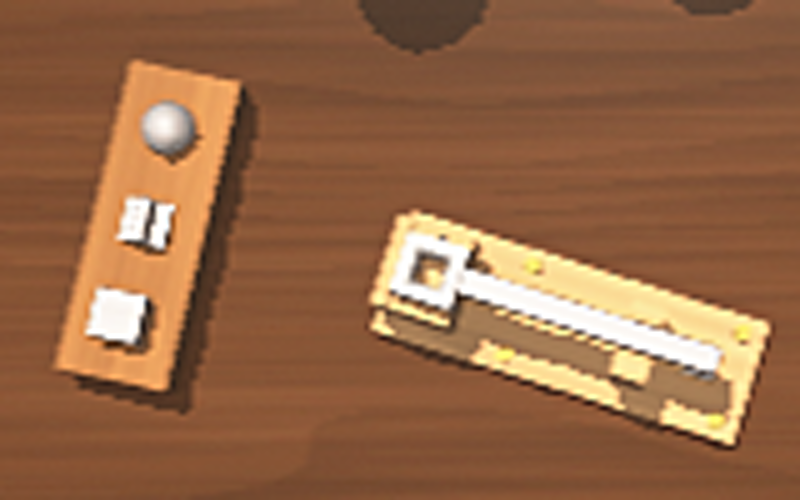

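View pics/b.png

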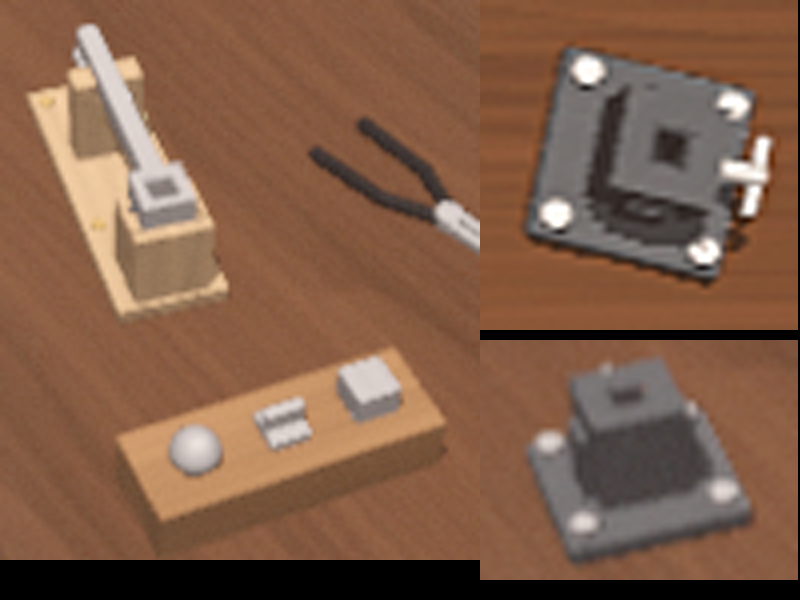

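The top crop shows the flat head at about (118,317) (full-frame (218.6,213.4)) and the socket at (430,271). In the other crop, the holder hole is the dark patch at (672,148) (full-frame about (427,199.7)). The screw points right, so holder -y is roughly world -y. Now I'll measure these.

```bash
cat > h.py <<'E'
import cv2,numpy as np
from rig import r,cams
def P(n):
    p=cams.camera_params(n);K=np.array([[p['fx'],0,p['cx']],[0,p['fy'],p['cy']],[0,0,1]])
    return K,cv2.Rodrigues(np.array(p['rvec']))[0],np.array(p['tvec'])
def ray(n,uv,z):
    K,R,t=P(n);uv=np.atleast_2d(uv).astype(float)
    d=(R.T@np.linalg.inv(K)@np.c_[uv,np.ones(len(uv))].T).T;c=-R.T@t
    return (c+d*((z-c[2])/d[:,2])[:,None])[:,:2]
def proj(n,X):
    K,R,t=P(n);q=(R@np.atleast_2d(X).T).T+t;q=(K@q.T).T;return q[:,:2]/q[:,2:]
S=4
def up(n,img,box):
    u0,v0,u1,v1=box;return cv2.resize(img[v0:v1,u0:u1],None,fx=S,fy=S,interpolation=cv2.INTER_CUBIC)
def blobs(mask,box,amin):
    out=[]
    for c in cv2.findContours(mask.astype(np.uint8),cv2.RETR_EXTERNAL,cv2.CHAIN_APPROX_NONE)[0]:
        if cv2.contourArea(c)>=amin*S*S: out.append((c[:,0].astype(float)+.5)/S-.5+np.array(box[:2]))
    return out
def rect(n,c,z):
    w=ray(n,c,z).astype(np.float32);m=cv2.minAreaRect(w)
    cen=cv2.moments(w.reshape(-1,1,2));cen=(cen['m10']/cen['m00'],cen['m01']/cen['m00'])
    return dict(centroid=np.round(cen,1),rc=np.round(m[0],1),size=np.round(m[1],1),ang=round(m[2],1))
E
python3 - <<'E'
from h import *
t=cv2.imread("pics/top0.png");s=cv2.imread("pics/scene0.png")
def ms(n,img,box,f,z,amin,lab):
    I=up(n,img,box);h=cv2.cvtColor(I,cv2.COLOR_BGR2HSV).astype(int)
    for c in blobs(f(h),box,amin): print(lab,np.round(c.mean(0),1),rect(n,c,z))
white=lambda h:(h[...,1]<60)&(h[...,2]>165)
ms("top",t,(195,150,250,240),lambda h:(h[...,1]>110)&(h[...,2]>150)|(h[...,1]<90)&(h[...,2]>100),34,300,"stand")
ms("top",t,(195,150,250,240),white,54,15,"heads@54")
ms("top",t,(260,180,360,250),white,80,50,"arm@80")
ms("top",t,(260,180,360,250),lambda h:(h[...,2]>150)&(h[...,1]<150),12,500,"cradle@12")
I=up("top",t,(275,195,290,212));h=cv2.cvtColor(I,cv2.COLOR_BGR2HSV).astype(int)
ms("top",t,(275,196,287,210),lambda h:~((h[...,1]<70)&(h[...,2]>175)),80,5,"sock@80")
ms("top",t,(398,176,450,228),lambda h:(h[...,1]<90),12,500,"holder@12")
ms("top",t,(398,176,450,228),lambda h:(h[...,2]>180)&(h[...,1]<60),16,3,"bolts@16")
ms("top",t,(420,192,435,207),lambda h:(h[...,2]<62),60,3,"hole@60")
print(t[196:212:1,272:292].max(2)); print(t[192:207,419:436].max(2))
print(proj("scene",[[0,0,0]]))
E
```

```text
stand [224.  194.6] {'centroid': array([550. , 253.5]), 'rc': array([549.9, 253.5]), 'size': array([ 63.1, 172.9]), 'ang': 77.3}
heads@54 [217.8 212.6] {'centroid': array([498.5, 264.2]), 'rc': array([498.3, 264.3]), 'size': array([27.3, 26.1]), 'ang': 78.1}
heads@54 [226.7 194.5] {'centroid': array([545.6, 242.2]), 'rc': array([545.4, 242.3]), 'size': array([ 9.6, 23.7]), 'ang': 77.2}
heads@54 [221.4 193.4] {'centroid': array([549.2, 255.9]), 'rc': array([549.4, 256. ]), 'size': array([13.1, 23.8]), 'ang': 78.8}
heads@54 [227.3 174.4] {'centroid': array([599.7, 241.7]), 'rc': array([599.8, 242.2]), 'size': array([21.5, 22.8]), 'ang': 26.8}
arm@80 [304.1 211. ] {'centroid': array([501.1,  49.3]), 'rc': array([495.2,  34.1]), 'size': array([172.8,  34.2]), 'ang': 70.9}
cradle@12 [301.9 213.9] {'centroid': array([495.2,  28.2]), 'rc': array([495.4,  30.9]), 'size': array([214.8,  71.7]), 'ang': 71.7}
sock@80 [280.2 203.3] {'centroid': array([518. ,  99.7]), 'rc': array([517.9,  99.6]), 'size': array([17.2, 17.1]), 'ang': 73.8}
sock@80 [282.8 196.4] {'centroid': array([535.5,  91.3]), '
[... 2766 characters left out ...]
9  88  95 106 118 118 117 116]
 [119 117 116 118 105  68  49  51  49  41  75 113 121 118 116 117 118]
 [118 115 115 120 104  65  53  48  46  52  85 114 120 118 118 117 116]
 [117 115 117 117  98  66  55  46  50  58  86 113 120 117 117 116 115]
 [116 116 119 113  92  68  58  49  53  71 102 118 118 118 116 111 143]
 [117 119 116 117 112 110 107  92  76  70  99 117 118 117 115 110 202]
 [120 116 115 117 120 123 122 124 117 100 108 119 118 117 115 109 199]
 [117 117 116 119 120 118 120 119 119 120 120 118 117 117 114 126 158]
 [119 120 121 121 118 119 120 117 118 118 118 117 118 116 116 117 104]
 [103 113 127 123 122 120 120 119 119 119 118 117 116 116 121 101  59]]
[[468.24156346 153.50015972]]
```

Run:
```python
from h import *
t=cv2.imread("pics/top0.png");s=cv2.imread("pics/scene0.png")
for n,p in(("head",(498.4,264.2,54)),("sock",(518,99.7,80)),("hole",(528.2,-280.7,60)),("origin arm",(493.6,28.8,80))):
    print(n,"proj in scene",np.round(proj("scene",p)[0],1),"ray top->",np.round(proj("top",p)[0],1))
u,v=proj("scene",(518,99.7,80))[0].astype(int); print(s[v-6:v+7,u-8:u+9].max(2))
u,v=proj("scene",(528.2,-280.7,60))[0].astype(int); print(s[v-6:v+7,u-8:u+9].max(2))
u,v=proj("scene",(498.4,264.2,54))[0].astype(int); print(s[v-10:v+13,u-12:u+13].max(2))
# bar centreline in top
box=(260,180,360,250);h=cv2.cvtColor(up("top",t,box),cv2.COLOR_BGR2HSV).astype(int)
m=(h[...,1]<60)&(h[...,2]>165);c=np.argwhere(m)[:,::-1]/S+np.array(box[:2])-.4
w=ray("top",c,80);d=w-np.array([518,99.7]);a=np.radians(71);X=d@[np.cos(a),np.sin(a)]
for k in np.arange(-140,-25,15):
    q=w[(abs(X-k)<6)];l=(q-np.array([518,99.7]))@[-np.sin(a),np.cos(a)];print(k,round(l.min(),1),round(l.max(),1),round(l.mean(),2))
print("end",X.min(),X[abs(X)<40].max(), "cam",-P("top")[1].T@P("top")[2],-P("scene")[1].T@P("scene")[2])
```

```text
head proj in scene [401.7 270. ] ray top-> [217.9 212.6]
sock proj in scene [349.6 222.1] ray top-> [280.3 203.3]
hole proj in scene [266.7 152.4] ray top-> [426.2 199. ]
origin arm proj in scene [340.4 201.6] ray top-> [308.1 212.6]
[[198 144 127 151 205 221 218 220 219 220 221 210 207 207 177 140 135]
 [225 164 162 173 206 220 219 219 220 221 220 220 221 218 200 163 139]
 [227 189 207 212 221 217 216 217 218 217 211 208 216 222 214 175 140]
 [226 187 223 220 214 206 203 197 193 189 177 175 200 220 218 203 176]
 [226 171 211 222 211 186 171 163 157 146 136 141 179 214 221 222 211]
 [226 157 186 225 215 171 139 137 139 140 135 134 153 196 218 224 224]
 [224 137 158 211 220 199 146 135 137 135 134 132 130 171 208 221 225]
 [222 118 143 194 224 213 174 136 137 137 141 149 158 181 213 222 223]
 [225 154 133 179 217 220 204 173 171 186 195 202 206 210 220 210 206]
 [234 204 117 151 203 222 219 210 208 217 217 207 203 196 186 174 164]
 [231 194 121 133 183 220 211 204 203 191 182 165 161 149 141 141 138]
 [226 154 111 115 151 189 175 165 158 134 130 136 136 137 139 139 138]
 [234 213 196 
[... 2987 characters left out ...]
195 196 197 195 195 195 184 146 128 128 135 146 157 177 181 188
  198 198 196 197 198 200 201]
 [196 195 194 195 196 193 192 192 186 170 158 156 176 180 189 198 196 198
  197 197 199 201 202 203 204]
 [196 196 195 194 191 190 190 192 195 194 188 189 198 198 197 197 198 200
  200 200 203 202 205 204 204]
 [195 192 190 190 191 193 195 198 197 197 197 197 198 198 200 199 203 201
  203 204 204 205 204 203 201]]
-140 -8.9 8.7 -1.52
-125 -8.3 5.8 -1.31
-110 -8.1 5.8 -1.13
-95 -8.1 6.0 -1.16
-80 -8.0 6.2 -0.88
-65 -7.4 6.4 -0.43
-50 -7.4 6.7 -0.31
-35 -7.2 6.9 -0.28
end -155.71256247532955 17.057764480780175 cam [ 390.40147482   14.87239044 1109.97290371] [1024.59149642  760.61583116  880.01231194]
```

```bash
cat >> h.py <<'E'
from scipy.spatial.transform import Rotation as Ro
def delta(x,y,z,yaw,level=True):
    s=r.sense();R=Ro.from_euler('xyz',s['tcp_rot']);T=Ro.from_euler('xyz',[np.pi,0,np.radians(yaw)])
    print("rotvec(tool)",np.round((R.inv()*T).as_rotvec(),4)," then d(tool)",np.round(T.inv().apply(np.array([x,y,z])-s['eef_pos']),1))
E
python3 -c "
from h import *
delta(498.6,264.4,130,167.8)"
```

```text
rotvec(tool) [-0.0013 -0.     -0.0199]  then d(tool) [-419.1 -260.7  122.6]
```

```bash
echo '{"drx":[0,0,0,0,0],"dry":[0,0,0,0,0],"drz":[-0.02,0,0,0,0],"dx":[-28,-28,-28,-28,-28],"dy":[-17.4,-17.4,-17.4,-17.4,-17.4],"dz":[6,6,6,6,6],"jaw":[0.65,0.65,0.65,0.65,0.65]}' > path.dat && python3 -m handwheel path.dat 60
echo '{"drx":[0,0,0,0,0],"dry":[0,0,0,0,0],"drz":[0,0,0,0,0],"dx":[-28,-28,-28,-28,-28],"dy":[-17.4,-17.4,-17.4,-17.4,-17.4],"dz":[6,6,6,6,6],"jaw":[0.65,0.65,0.65,0.65,0.65]}' > path.dat && python3 -m handwheel path.dat
echo '{"drx":[0,0,0,0,0],"dry":[0,0,0,0,0],"drz":[0,0,0,0,0],"dx":[-28,-28,-28,-28,-28],"dy":[-17.4,-17.4,-17.4,-17.4,-17.4],"dz":[12,12,12,12,12],"jaw":[0.65,0.65,0.65,0.65,0.65]}' > path.dat && python3 -m handwheel path.dat
echo '{"drx":[0,0,0],"dry":[0,0,0],"drz":[0,0,0],"dx":[0,0,0],"dy":[0,0,0],"dz":[0,0,0],"jaw":[0.65,0.65,0.65]}' > path.dat && python3 -m handwheel path.dat
python3 -c "
from h import *
delta(498.6,264.4,59,167.8);print(r.sense()['qpos'])"
```

```text
clock: 0.52
eef_pos: [262.9, 491.7, 222.7]
tcp_rot: [-3.141, -0.0, 2.929]
contact_force: [0.5, 0.0, 0.2]
opening: 0.646
grasp_force: 0.0
clock: 0.93
eef_pos: [381.5, 377.1, 192.8]
tcp_rot: [-3.141, -0.0, 2.929]
contact_force: [0.2, 0.3, -0.2]
opening: 0.651
grasp_force: 0.0
clock: 1.35
eef_pos: [499.9, 262.4, 132.5]
tcp_rot: [-3.141, -0.0, 2.929]
contact_force: [-0.6, 0.3, 0.6]
opening: 0.649
grasp_force: 0.0
clock: 1.6
eef_pos: [498.8, 263.8, 133.1]
tcp_rot: [-3.141, -0.001, 2.928]
contact_force: [-0.1, 1.0, -0.3]
opening: 0.652
grasp_force: 0.0
rotvec(tool) [-0.0003 -0.0008 -0.0007]  then d(tool) [ 0.3  0.5 74.1]
[ 4.83732565e-01  4.04257039e-01  1.86462607e+00  3.83277136e-04
  8.73509492e-01 -8.73672854e-01]
```

```bash
echo '{"drx":[0,0,0,0,0],"dry":[0,0,0,0,0],"drz":[0,0,0,0,0],"dx":[0,0,0,0,0],"dy":[0.5,0,0,0,0],"dz":[20,20,20,14,0],"jaw":[0.6,0.55,0.5,0.5,0.5]}' > path.dat && python3 -m handwheel path.dat
echo '{"drx":[0,0,0,0,0],"dry":[0,0,0,0,0],"drz":[0,0,0,0,0],"dx":[0,0,0,0,0],"dy":[0,0,0,0,0],"dz":[0,0,0,0,0],"jaw":[0.2,0.2,0.2,0.2,0.2]}' > path.dat && python3 -m handwheel path.dat 40
echo '{"drx":[0,0],"dry":[0,0],"drz":[0,0],"dx":[0,0],"dy":[0,0],"dz":[0,0],"jaw":[0.2,0.2]}' > path.dat && python3 -m handwheel path.dat
python3 - <<'E'
from h import *
I=np.vstack([cv2.resize(cams.grab_frame(n)[v0:v0+70,u0:u0+130,::-1],None,fx=4,fy=4) for n,u0,v0 in(("scene",340,220),("top",155,175))]);cv2.imwrite("pics/c.png",I)
E
```

```text
clock: 2.02
eef_pos: [496.8, 264.8, 57.3]
tcp_rot: [-3.139, -0.003, 2.931]
contact_force: [-0.9, 0.2, 0.7]
opening: 0.5
grasp_force: 0.0
clock: 2.43
eef_pos: [499.7, 264.7, 60.1]
tcp_rot: [3.141, 0.001, 2.929]
contact_force: [-1.6, -0.3, 2.4]
opening: 0.292
grasp_force: 40.7
clock: 2.6
eef_pos: [499.7, 264.7, 60.1]
tcp_rot: [3.141, 0.001, 2.929]
contact_force: [-2.2, 0.7, 7.3]
opening: 0.29
grasp_force: 41.2
```

View pics/c.png

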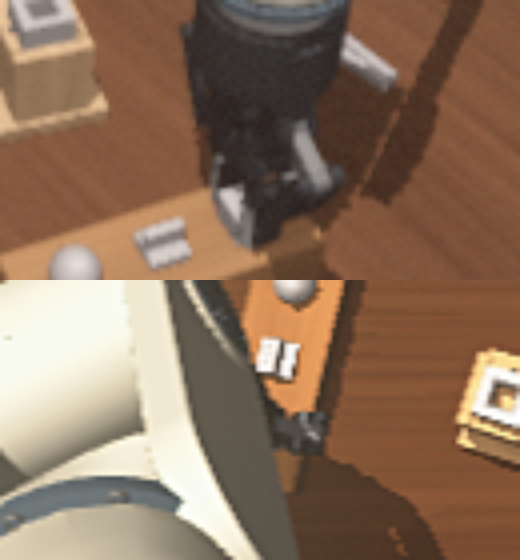

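The head is gripped: the fingers sit across the block, at about (265,220) in the upper scene crop, and the ridge and dome are untouched. Next I'll lift it straight up.

```bash
echo '{"drx":[0,0,0,0,0],"dry":[0,0,0,0,0],"drz":[0,0,0,0,0],"dx":[0,0,0,0,0],"dy":[0,0,0,0,0],"dz":[-10,-20,-20,-25,-20],"jaw":[0.2,0.2,0.2,0.2,0.2]}' > path.dat && python3 -m handwheel path.dat
echo '{"drx":[0,0,0,0],"dry":[0,0,0,0],"drz":[0.053,0.053,0,0],"dx":[0,0,0,0],"dy":[0,0,0,0],"dz":[0,0,0,0],"jaw":[0.2,0.2,0.2,0.2]}' > path.dat && python3 -m handwheel path.dat
python3 -c "
from h import *
delta(519.1,99.3,155,161.7)"
```

```text
clock: 3.12
eef_pos: [499.5, 264.3, 156.3]
tcp_rot: [3.141, 0.001, 2.929]
contact_force: [-0.1, 0.4, -0.7]
opening: 0.289
grasp_force: 40.2
clock: 3.45
eef_pos: [499.3, 264.3, 154.7]
tcp_rot: [3.141, 0.0, 2.824]
contact_force: [-0.2, -0.4, -1.5]
opening: 0.297
grasp_force: 40.2
rotvec(tool) [0.0002 0.0003 0.0021]  then d(tool) [ -70.6 -150.4   -0.3]
```

```bash
echo '{"drx":[0,0,0,0,0],"dry":[0,0,0,0,0],"drz":[0,0,0,0,0],"dx":[-7,-14,-14,-14,-14],"dy":[-15,-30,-30,-30,-30],"dz":[0,0,0,0,0],"jaw":[0.2,0.2,0.2,0.2,0.2]}' > path.dat && python3 -m handwheel path.dat
echo '{"drx":[0,0,0,0,0],"dry":[0,0,0,0,0],"drz":[0,0,0,0,0],"dx":[-7.6,0,0,0,0],"dy":[-15.4,0,0,0,0],"dz":[0,0,0,0,0],"jaw":[0.2,0.2,0.2,0.2,0.2]}' > path.dat && python3 -m handwheel path.dat
python3 - <<'E'
from h import *
delta(519.1,99.3,130,161.7)
I=cv2.resize(cams.grab_frame("scene")[160:250,300:420,::-1],None,fx=6,fy=6,interpolation=cv2.INTER_CUBIC);cv2.imwrite("pics/d.png",I)
E
```

```text
clock: 3.87
eef_pos: [516.5, 115.0, 154.1]
tcp_rot: [-3.141, -0.0, 2.825]
contact_force: [0.8, 0.1, -0.6]
opening: 0.29
grasp_force: 40.2
clock: 4.28
eef_pos: [519.0, 100.3, 154.2]
tcp_rot: [3.142, -0.0, 2.824]
contact_force: [0.7, 0.3, -1.9]
opening: 0.289
grasp_force: 40.2
rotvec(tool) [ 0.0001 -0.0003  0.002 ]  then d(tool) [-0.4 -0.9 24.2]
```

View pics/d.png

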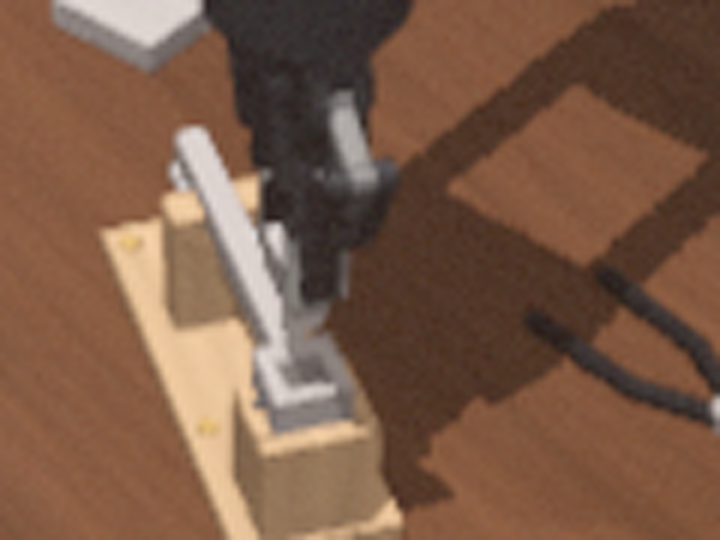

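The tang, at about (305,320) in the crop, hangs above the socket at (297,380). I'll lower it in steps and watch the force.

```bash
echo '{"drx":[0,0,0,0,0],"dry":[0,0,0,0,0],"drz":[0,0,0,0,0],"dx":[-0.4,0,0,0,0],"dy":[-0.9,0,0,0,0],"dz":[12,12,5,0,0],"jaw":[0.2,0.2,0.2,0.2,0.2]}' > path.dat && python3 -m handwheel path.dat
echo '{"drx":[0,0,0,0,0],"dry":[0,0,0,0,0],"drz":[0,0,0,0,0],"dx":[0,0,0,0,0],"dy":[0,0,0,0,0],"dz":[4,4,4,0,0],"jaw":[0.2,0.2,0.2,0.2,0.2]}' > path.dat && python3 -m handwheel path.dat
```

```text
clock: 4.75
eef_pos: [519.1, 98.9, 125.2]
tcp_rot: [-3.141, -0.001, 2.824]
contact_force: [-0.3, -0.1, -1.6]
opening: 0.293
grasp_force: 40.2
clock: 5.17
eef_pos: [519.1, 98.3, 113.0]
tcp_rot: [-3.141, -0.0, 2.823]
contact_force: [-0.9, 0.5, -2.7]
opening: 0.297
grasp_force: 40.2
```

```bash
echo '{"drx":[0,0,0,0],"dry":[0,0,0,0],"drz":[0,0,0,0],"dx":[0,0,0,0],"dy":[0,0,0,0],"dz":[3,2.5,0,0],"jaw":[0.2,0.2,0.2,0.2]}' > path.dat && python3 -m handwheel path.dat
echo '{"drx":[0,0],"dry":[0,0],"drz":[0,0],"dx":[0,0],"dy":[0,0],"dz":[1,0],"jaw":[0.2,0.2]}' > path.dat && python3 -m handwheel path.dat; echo '{"drx":[0,0,0],"dry":[0,0,0],"drz":[0,0,0],"dx":[0,0,0],"dy":[0,0,0],"dz":[1,0,0],"jaw":[0.2,0.2,0.2]}' > path.dat && python3 -m handwheel path.dat
```

```text
clock: 5.5
eef_pos: [519.1, 98.3, 107.5]
tcp_rot: [-3.141, -0.0, 2.823]
contact_force: [-2.3, 0.9, -2.2]
opening: 0.293
grasp_force: 40.2
clock: 5.67
eef_pos: [519.1, 98.4, 106.7]
tcp_rot: [-3.141, -0.0, 2.823]
contact_force: [-0.7, 0.5, -1.8]
opening: 0.291
grasp_force: 40.2
clock: 5.92
eef_pos: [519.2, 98.4, 106.1]
tcp_rot: [3.142, -0.0, 2.823]
contact_force: [-4.6, -0.2, 4.7]
opening: 0.297
grasp_force: 40.9
```

```bash
echo '{"drx":[0,0,0,0,0],"dry":[0,0,0,0,0],"drz":[0,0,0,0,0],"dx":[0,0,0,0,0],"dy":[0,0,0,0,0],"dz":[0,0,0,0,0],"jaw":[0.6,0.6,0.6,0.6,0.6]}' > path.dat && python3 -m handwheel path.dat
echo '{"drx":[0,0,0,0,0],"dry":[0,0,0,0,0],"drz":[0,0,0,0,0],"dx":[0,0,0,0,0],"dy":[0,0,0,0,0],"dz":[-5,-15,-25,-25,-10],"jaw":[0.6,0.6,0.6,0.6,0.6]}' > path.dat && python3 -m handwheel path.dat
echo '{"drx":[0,0,0,0,0],"dry":[0,0,0,0,0],"drz":[0.12,0.12,0.12,0.12,0.12],"dx":[0,0,0,0,0],"dy":[0,0,0,0,0],"dz":[0,0,0,0,0],"jaw":[0.6,0.6,0.6,0.6,0.6]}' > path.dat && python3 -m handwheel path.dat
echo '{"drx":[0,0,0,0,0],"dry":[0,0,0,0,0],"drz":[0.12,0.12,0.12,0.12,0.12],"dx":[0,0,0,0,0],"dy":[0,0,0,0,0],"dz":[0,0,0,0,0],"jaw":[0.6,0.6,0.6,0.6,0.6]}' > path.dat && python3 -m handwheel path.dat
echo '{"drx":[0,0,0,0,0],"dry":[0,0,0,0,0],"drz":[0.12,0.12,0.12,0,0],"dx":[0,0,0,0,0],"dy":[0,0,0,0,0],"dz":[0,0,0,0,0],"jaw":[0.6,0.6,0.6,0.6,0.6]}' > path.dat && python3 -m handwheel path.dat
python3 - <<'E'
from h import *
delta(502.6,52.9,190,71.7)
I=np.vstack([cv2.resize(cams.grab_frame(n)[v0:v0+75,u0:u0+130,::-1],None,fx=4,fy=4,interpolation=cv2.INTER_CUBIC) for n,u0,v0 in(("scene",300,175),("top",240,170))]);cv2.imwrite("pics/e.png",I)
E
```

```text
clock: 6.33
eef_pos: [519.4, 98.4, 105.8]
tcp_rot: [3.141, 0.0, 2.823]
contact_force: [-1.1, -0.4, 0.3]
opening: 0.602
grasp_force: 0.0
clock: 6.75
eef_pos: [520.7, 98.7, 189.0]
tcp_rot: [3.14, 0.004, 2.823]
contact_force: [1.3, -0.2, 0.6]
opening: 0.602
grasp_force: 0.0
clock: 7.17
eef_pos: [519.1, 98.4, 185.6]
tcp_rot: [3.142, 0.0, 2.217]
contact_force: [-0.6, 0.6, -0.1]
opening: 0.605
grasp_force: 0.0
clock: 7.58
eef_pos: [519.1, 98.4, 185.5]
tcp_rot: [-3.141, 0.0, 1.617]
contact_force: [-0.7, -0.1, 0.1]
opening: 0.601
grasp_force: 0.0
clock: 8.0
eef_pos: [519.1, 98.4, 185.6]
tcp_rot: [-3.141, 0.0, 1.267]
contact_force: [0.8, -0.2, 0.5]
opening: 0.599
grasp_force: 0.0
rotvec(tool) [-0.0001  0.0001  0.0152]  then d(tool) [-48.4  -1.4  -4.4]
```

View pics/e.png

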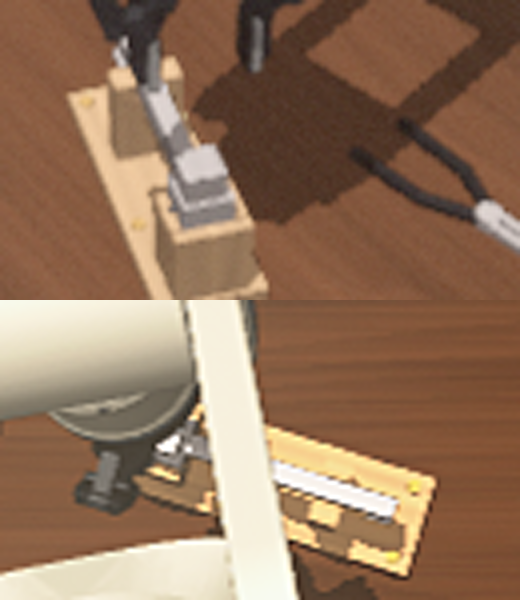

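The head sits with its shoulder flat on the thick end, at about (203,170) in the crop, and it has been let go. Next I'll grip the bar at the balance point.

```bash
echo '{"drx":[0,0,0,0,0],"dry":[0,0,0,0,0],"drz":[0.015,0,0,0,0],"dx":[0,-14,-20,-14.4,0],"dy":[0,-0.4,-0.5,-0.5,0],"dz":[0,0,0,0,0],"jaw":[0.6,0.5,0.5,0.5,0.5]}' > path.dat && python3 -m handwheel path.dat
echo '{"drx":[0,0,0,0,0],"dry":[0,0,0,0,0],"drz":[0,0,0,0,0],"dx":[0,0,0,0,0],"dy":[0,0,0,0,0],"dz":[20,30,30,15,0],"jaw":[0.5,0.5,0.5,0.5,0.5]}' > path.dat && python3 -m handwheel path.dat
echo '{"drx":[0,0,0],"dry":[0,0,0],"drz":[0,0,0],"dx":[0,0,0],"dy":[0,0,0],"dz":[0,0,0],"jaw":[0.5,0.5,0.5]}' > path.dat && python3 -m handwheel path.dat
python3 -c "
from h import *
delta(502.6,52.9,74,71.7)"
```

```text
clock: 8.52
eef_pos: [501.0, 50.7, 185.5]
tcp_rot: [-3.141, 0.001, 1.248]
contact_force: [-0.2, 0.0, -0.4]
opening: 0.498
grasp_force: 0.0
clock: 8.93
eef_pos: [500.3, 52.7, 87.8]
tcp_rot: [-3.137, 0.002, 1.248]
contact_force: [-0.4, 0.5, -0.3]
opening: 0.503
grasp_force: 0.0
clock: 9.18
eef_pos: [503.6, 53.1, 92.1]
tcp_rot: [3.139, -0.001, 1.248]
contact_force: [0.3, -0.4, 0.5]
opening: 0.502
grasp_force: 0.0
rotvec(tool) [ 0.0022 -0.001  -0.0034]  then d(tool) [-0.5 -0.9 18.1]
```

```bash
echo '{"drx":[0,0,0,0,0],"dry":[0,0,0,0,0],"drz":[-0.003,0,0,0,0],"dx":[-0.5,0,0,0,0],"dy":[-0.9,0,0,0,0],"dz":[9,9,0,0,0],"jaw":[0.5,0.4,0.35,0.35,0.35]}' > path.dat && python3 -m handwheel path.dat
echo '{"drx":[0,0,0,0,0],"dry":[0,0,0,0,0],"drz":[0,0,0,0,0],"dx":[0,0,0,0,0],"dy":[0,0,0,0,0],"dz":[0,0,0,0,0],"jaw":[0.0,0.0,0.0,0.0,0.0]}' > path.dat && python3 -m handwheel path.dat 100
echo '{"drx":[0,0,0],"dry":[0,0,0],"drz":[0,0,0],"dx":[0,0,0],"dy":[0,0,0],"dz":[0,0,0],"jaw":[0.0,0.0,0.0]}' > path.dat && python3 -m handwheel path.dat
```

```text
clock: 9.6
eef_pos: [501.5, 52.8, 72.7]
tcp_rot: [-3.141, 0.0, 1.251]
contact_force: [0.7, 0.3, -0.3]
opening: 0.35
grasp_force: 0.0
clock: 10.02
eef_pos: [501.4, 52.8, 73.1]
tcp_rot: [-3.141, 0.0, 1.251]
contact_force: [-1.7, 0.0, 5.3]
opening: 0.149
grasp_force: 98.0
clock: 10.27
eef_pos: [501.3, 52.8, 73.1]
tcp_rot: [-3.141, 0.0, 1.251]
contact_force: [-2.2, 1.8, 4.8]
opening: 0.145
grasp_force: 98.0
```

```bash
echo '{"drx":[0,0,0,0,0],"dry":[0,0,0,0,0],"drz":[0,0,0,0,0],"dx":[0,0,0,0,0],"dy":[0,0,0,0,0],"dz":[-5,-8,-10,-12,-15],"jaw":[0.0,0.0,0.0,0.0,0.0]}' > path.dat && python3 -m handwheel path.dat 110
echo '{"drx":[0,0,0,0,0],"dry":[0,0,0,0,0],"drz":[0,0,0,0,0],"dx":[0,0,0,0,0],"dy":[0,0,0,0,0],"dz":[-15,-15,-12,-8,0],"jaw":[0.0,0.0,0.0,0.0,0.0]}' > path.dat && python3 -m handwheel path.dat
echo '{"drx":[0,0,0],"dry":[0,0,0],"drz":[0,0,0],"dx":[0,0,0],"dy":[0,0,0],"dz":[0,0,0],"jaw":[0.0,0.0,0.0]}' > path.dat && python3 -m handwheel path.dat
python3 - <<'E'
from h import *
s=r.sense();print(s['wrist_torque'],s['contact_force'])
I=np.vstack([cv2.resize(cams.grab_frame(n)[v0:v0+75,u0:u0+130,::-1],None,fx=4,fy=4,interpolation=cv2.INTER_CUBIC) for n,u0,v0 in(("scene",290,145),("top",240,170))]);cv2.imwrite("pics/f.png",I)
E
```

```text
clock: 10.68
eef_pos: [501.0, 52.7, 123.4]
tcp_rot: [-3.141, 0.001, 1.251]
contact_force: [0.5, 0.2, -7.1]
opening: 0.142
grasp_force: 107.6
clock: 11.1
eef_pos: [502.5, 52.9, 174.9]
tcp_rot: [3.139, -0.001, 1.251]
contact_force: [1.4, 0.3, -6.3]
opening: 0.139
grasp_force: 107.6
clock: 11.35
eef_pos: [500.9, 52.7, 172.0]
tcp_rot: [-3.14, 0.001, 1.251]
contact_force: [-0.2, -0.6, -7.9]
opening: 0.144
grasp_force: 107.6
[-0.34537315  0.03782238  0.06396115] [-0.23069394 -0.59829375 -7.9490047 ]
```

View pics/f.png

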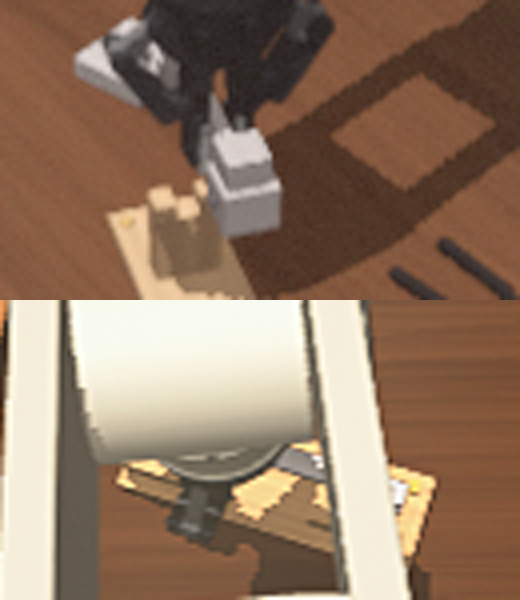

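Run:
```python
from h import *
for z in(168,173,178,183,188):print(z,np.round(proj("top",(467.6,-47.9,z))[0],1))
for z in(193,198,203):print("head",z,np.round(proj("scene",(516.3,99.2,z))[0],1))
t=cams.grab_frame("top");print(t[208:228,328:350].min(2))
s=cams.grab_frame("scene")
a=np.radians(71.7);X=np.array([np.cos(a),np.sin(a)]);Y=np.array([-X[1],X[0]])
for dx in(-13,13):
  for dy in(-13,13):
    q=np.array([516.3,99.2])+dx*X+dy*Y;print(dx,dy,np.round((proj("scene",(*q,198))[0]-[290,145])*4,0))
for i in range(3):
  cams.grab_frame("top");q=r.sense();print(q['wrist_torque'],q['contact_force'])
```

```text
168 [340.6 219.6]
173 [340.8 219.4]
178 [340.9 219.2]
183 [341. 219.]
188 [341.2 218.8]
head 193 [351.1 184.3]
head 198 [351.1 182.5]
head 203 [351.2 180.7]
[[219 220 219 219 219 220 227 202 109  50  60  61  62  63  63  63  63  62
   62  62  62  61]
 [219 220 219 219 219 220 225 219 152  44  57  60  60  61  61  60  61  60
   60  59  60  60]
 [219 219 219 219 219 219 224 222 158  37  55  58  57  58  59  60  60  60
   60  60  61  59]
 [219 219 219 219 219 219 222 220 172 102 100  68  56  59  57  59  59  61
   62  62  61  61]
 [219 219 219 220 219 219 221 223 185 137 159 158 156 132  76  61  57  54
   55  56  59  59]
 [219 219 219 219 219 219 221 223 197 148 147 151 153 154 152 158 138  81
   62  57  54  57]
 [219 220 219 219 219 219 220 224 215 160 119 142 143 150 154 156 157 153
  160 145  88  53]
 [219 219 219 219 219 219 219 222 203 215 245 213 139 134 118 103 118 143
  156 162 128  53]
 [219 219 220 219 219 219 219 222 211 186 221 249 252 233 130 105 115 137
  151 157 126  51]
 [219 219 219 219 219 219 219 221 215 174 196 241 242 194  80 108 120 136
  144 122  63  52]
 [219 219 219
[... 521 characters left out ...]
 129
   80  56  62  61]
 [219 219 219 219 220 219 219 219 221 223 186 134 148 146 145 144 152 125
   49  59  61  61]
 [220 219 219 219 218 219 219 219 221 224 195 142 141 143 145 146 153 118
   40  59  63  61]
 [220 219 219 219 219 219 219 219 220 223 210 167 147 147 149 157 141  81
   49  63  62  62]
 [219 219 219 219 219 219 219 219 219 224 216 172 140 149 153 163 139  57
   56  59  59  62]]
-13 -13 [214. 140.]
-13 13 [259. 131.]
13 -13 [229. 169.]
13 13 [275. 160.]
[-0.01649897 -0.04883289 -0.04231643] [-0.80852703 -0.34867286 -6.94993338]
[ 0.33225559 -0.14859674  0.02539616] [ 0.47536972  0.55949275 -7.24724691]
[ 0.064628   -0.00242289 -0.00804757] [ 0.10226557  0.39674051 -6.54158262]
```

The lift is level: head-top corners at (215,140), (262,132) and (275,165) match the projection for a level arm. The bar end at top-view (341,218.5) also agrees to about 1 px. Next is the carry to the holder.

```bash
echo '{"drx":[0,0,0],"dry":[0,0,0],"drz":[-0.034,-0.034,0],"dx":[0,0,0],"dy":[0,0,0],"dz":[0,0,0],"jaw":[0.0,0.0,0.0]}' > path.dat && python3 -m handwheel path.dat; python3 -c "
from h import *
delta(552.6,-185.8,172,75.6)"
```

```text
clock: 11.95
eef_pos: [501.5, 52.8, 172.7]
tcp_rot: [-3.141, 0.0, 1.32]
contact_force: [-0.1, -0.5, -6.9]
opening: 0.144
grasp_force: 107.6
rotvec(tool) [-0.0001  0.0001  0.0008]  then d(tool) [-218.4  108.8    0.7]
```

```bash
echo '{"drx":[0,0,0,0,0],"dry":[0,0,0,0,0],"drz":[0,0,0,0,0],"dx":[-8,-16,-20,-22,-22],"dy":[4,8,10,11,11],"dz":[0,0,0,0,0],"jaw":[0.0,0.0,0.0,0.0,0.0]}' > path.dat && python3 -m handwheel path.dat
echo '{"drx":[0,0,0,0,0],"dry":[0,0,0,0,0],"drz":[0,0,0,0,0],"dx":[-22,-22,-22,-22,-20],"dy":[11,11,11,11,10],"dz":[0,0,0,0,0],"jaw":[0.0,0.0,0.0,0.0,0.0]}' > path.dat && python3 -m handwheel path.dat
echo '{"drx":[0,0,0,0,0],"dry":[0,0,0,0,0],"drz":[0,0,0,0,0],"dx":[-14,-8.4,0,0,0],"dy":[7,3.8,0,0,0],"dz":[0,0,0,0,0],"jaw":[0.0,0.0,0.0,0.0,0.0]}' > path.dat && python3 -m handwheel path.dat
echo '{"drx":[0,0,0,0,0],"dry":[0,0,0,0,0],"drz":[0,0,0,0,0],"dx":[0,0,0,0,0],"dy":[0,0,0,0,0],"dz":[10,10,10,0,0],"jaw":[0.0,0.0,0.0,0.0,0.0]}' > path.dat && python3 -m handwheel path.dat
echo '{"drx":[0,0],"dry":[0,0],"drz":[0,0],"dx":[0,0],"dy":[0,0],"dz":[0,0],"jaw":[0.0,0.0]}' > path.dat && python3 -m handwheel path.dat
python3 - <<'E'
from h import *
delta(552.6,-185.8,134,75.6)
I=[cams.grab_frame(n)[:,:,::-1] for n in("scene","top")]
for n,i in zip(("scene","top"),I):cv2.imwrite(f"pics/{n}1.png",i)
J=np.vstack([cv2.resize(i[v0:v0+75,u0:u0+120],None,fx=4,fy=4,interpolation=cv2.INTER_CUBIC) for i,u0,v0 in((I[0],235,100),(I[1],370,160))]);cv2.imwrite("pics/g.png",J)
for z in (80,116,):print(np.round((proj("scene",(528.2,-280.7,z))[0]-[235,100])*4))
for p in((528.2,-280.7,80),(528.2,-280.7,140)):print(np.round((proj("top",p)[0]-[370,160])*4))
E
```

```text
clock: 12.37
eef_pos: [522.4, -44.7, 172.8]
tcp_rot: [3.141, 0.0, 1.318]
contact_force: [1.9, 0.2, -6.6]
opening: 0.139
grasp_force: 107.9
clock: 12.78
eef_pos: [547.6, -163.5, 172.7]
tcp_rot: [3.141, 0.0, 1.317]
contact_force: [0.1, 1.0, -6.5]
opening: 0.145
grasp_force: 107.8
clock: 13.2
eef_pos: [552.0, -185.0, 172.6]
tcp_rot: [-3.141, -0.001, 1.319]
contact_force: [0.5, -0.2, -6.5]
opening: 0.144
grasp_force: 107.8
clock: 13.62
eef_pos: [551.6, -185.3, 141.5]
tcp_rot: [-3.139, -0.0, 1.319]
contact_force: [0.7, -0.6, -6.2]
opening: 0.14
grasp_force: 108.0
clock: 13.78
eef_pos: [552.8, -185.9, 143.1]
tcp_rot: [3.141, 0.0, 1.319]
contact_force: [0.3, 0.4, -6.9]
opening: 0.142
grasp_force: 108.0
rotvec(tool) [ 0.0006  0.     -0.0006]  then d(tool) [ 0.1 -0.2  9.1]
[124. 186.]
[119. 143.]
[233. 152.]
[261. 138.]
```

View pics/g.png

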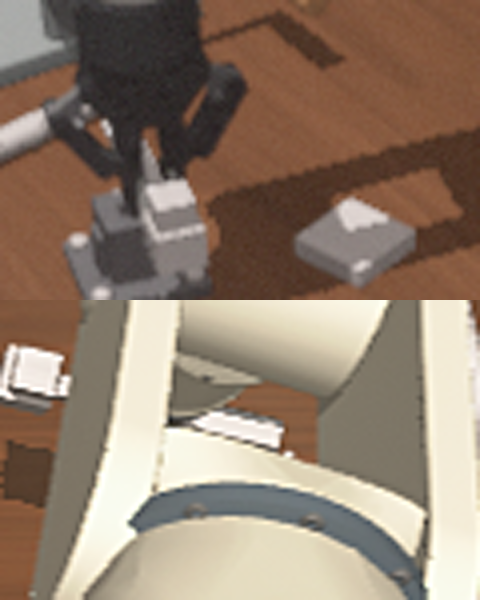

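The tang is hidden behind the block in the scene view. In the top view the bar's tang end shows at about (240,128) in the lower crop and the head at (35,70). I'll measure both in the same camera that gave the hole.

Run:
```python
from h import *
t=cv2.imread("pics/top1.png")
box=(415,180,450,202);h=cv2.cvtColor(up("top",t,box),cv2.COLOR_BGR2HSV).astype(int)
print(t[186:200,416:446].min(2))
a=np.radians(75.6);X=np.array([np.cos(a),np.sin(a)]);Y=np.array([-X[1],X[0]])
hole=np.array([528.2,-280.7])
for th in(150,180,200):
  m=(h[...,1]<60)&(h[...,2]>th)
  for c in blobs(m,box,30):
    w=ray("top",c,149);print(th,rect("top",c,149));d=w-hole;x=d@X;y=d@Y
    print(" xmin",round(x.min(),1));
    for k in range(-6,40,6):
        q=y[abs(x-k)<3]; print("  ",k,np.round([q.min(),q.max(),(q.min()+q.max())/2],1) if len(q) else None)
box=(366,170,392,190);h=cv2.cvtColor(up("top",t,box),cv2.COLOR_BGR2HSV).astype(int)
for c in blobs((h[...,1]<60)&(h[...,2]>200),box,30):
    R=rect("top",c,169);print("head",R);d=R['centroid']-hole;print(d@X,d@Y)
```

```text
[[ 91  91  92  90  89  87  96 112 126 112  60  54  62  62  63  63  64  64
   66  66  66  67  66  67  67  67  67  66  67  66]
 [103 103 105 109 111 124 127 106 106 112 107 115 111  76  58  56  63  60
   61  61  62  63  64  64  65  64  64  64  64  63]
 [142 141 127 109  90 117 213 252 251 233 150 116 118 116 111 120 113  76
   65  66  62  62  62  65  66  66  67  67  66  66]
 [ 70  63  85 128 205 244 234 230 228 231 240 245 248 237 164 119 118 113
  111 120 116  81  70  63  63  64  66  66  66  67]
 [ 98 121 206 255 245 236 231 228 226 225 226 227 227 231 239 244 249 239
  165 137 163 171 144 109  96  60  65  66  66  66]
 [107 120 117 190 248 241 234 232 231 230 229 227 226 225 224 224 226 230
  238 242 237 233 195 136 105  56  64  65  67  65]
 [211 184 127  90 119 189 224 234 241 239 233 233 232 231 229 228 226 224
  224 225 225 227 234 255 220  47  62  64  64  64]
 [239 241 242 241 223 182 140 107 130 172 222 234 241 240 235 233 233 231
  230 227 226 226 230 207 119  51  65  65  66  66]
 [232 232 231 231 230 231 231 230 227 203 135 103 123 168 221 234 241 240
  235 234 233 233 238 205 
[... 1041 characters left out ...]
ize': array([83.7, 34. ]), 'ang': 89.4}
 xmin -34.1
   -6 [-8.8 17.5  4.4]
   0 [-10.1  19.    4.4]
   6 [-8.5 20.4  5.9]
   12 [-8.9 21.9  6.5]
   18 [-8.9 23.4  7.3]
   24 [-8.3 24.9  8.3]
   30 [-8.9 26.3  8.7]
   36 [-8.  27.8  9.9]
200 {'centroid': array([ 524.4, -259. ]), 'rc': array([ 527.3, -268.6]), 'size': array([81.9, 33.4]), 'ang': 89.4}
 xmin -32.3
   -6 [-8.2 17.5  4.7]
   0 [-9.7 19.   4.6]
   6 [-8.4 20.4  6. ]
   12 [-8.6 21.9  6.6]
   18 [-8.6 23.4  7.4]
   24 [-8.3 24.9  8.3]
   30 [-8.7 26.3  8.8]
   36 [-7.8 27.8 10. ]
head {'centroid': array([ 566.1, -138.3]), 'rc': array([ 564.1, -138.9]), 'size': array([40.9, 32.1]), 'ang': 81.2}
147.35158886826503 -1.2958618744997565
```

Run:
```python
from h import *
a=np.radians(75.6);X=np.array([np.cos(a),np.sin(a)]);Y=np.array([-X[1],X[0]])
hole=np.array([528.2,-280.7])
for n,uv in(("up",[(426,188.22),(430,189.1),(434,190.1)]),("lo",[(426,193.9),(430,194.75),(434,195.45)]),("end",[(440.2,192),(439.7,193.2),(439.4,194.4)])):
    d=ray("top",np.array(uv),149)-hole;print(n,np.round(np.c_[d@X,d@Y],1))
# same edge method on initial picture, for reference on known scale
t=cv2.imread("pics/top1.png");print(t[170:190,366:388].min(2))
```

```text
up [[27.1 -7.9]
 [17.3 -8.2]
 [ 7.4 -8.1]]
lo [[24.3  5.6]
 [14.5  5.3]
 [ 4.8  4.7]]
end [[-8.1 -7.1]
 [-7.5 -4. ]
 [-7.4 -0.9]]
[[ 58  56  58  58  57  53  58  59  50  53  52  52  51  56  57  59  61  61
   62  62  61  60]
 [ 60  60  60  58  55  50 158 184  98 110 107  79  64  57  54  52  55  58
   59  62  64  63]
 [ 61  63  62  61  54  86 206 247 202 231 255 255 241 176 127  78  65  60
   56  58  61  61]
 [ 59  59  60  56  53 158 244 202 186 248 239 238 239 242 252 255 237 178
  138  77  51  57]
 [ 60  60  58  55  55 157 241 187 161 240 232 230 231 232 232 232 235 241
  255 227  46  62]
 [ 61  61  61  52  58 192 240 149 177 239 229 227 226 226 227 226 229 235
  215 123  47  60]
 [ 58  59  56  54  92 205 221 149 204 233 227 225 223 223 224 224 225 234
  195  64  48  74]
 [ 56  57  53  58 127 222 204 180 243 233 230 229 228 225 224 223 223 237
  197  40  46  70]
 [ 59  59  52  56 158 242 185 163 243 233 229 228 227 228 228 226 228 236
  186  71  91  88]
 [ 60  57  52  60 194 242 145 174 245 235 233 232 231 229 228 226 230 210
  133 197 255 182]
 [ 57  56  54  88 204 243 174 190 237 23
[... 190 characters left out ...]
5 188 245 250 244 234 237 183
  170 252 215 110]
 [ 59  57  66 163 245 255 221  98  83  77  64  60  51  55  98 182 250 223
  187 244 211 117]
 [ 58  59  73  72  81 165 225 193 133 138 131 112  95  78  65  63  57  55
   58  55  77  97]
 [ 55  56  70  80  72  68  66  67  77  95 110 129 139 138 129 119  99  60
   52  64  89 103]
 [ 53  52  56  57  63  71  73  80  80  79  77  75  80  96 114 129 113  61
   52  57  85 105]
 [ 55  56  55  56  55  53  52  57  67  75  77  81  80  78  80  71  60  53
   55  76  99 104]
 [ 55  55  57  55  56  57  55  56  55  55  54  57  69  76  73  63  57  57
   54  75  98 104]
 [ 55  55  53  54  55  54  54  55  55  54  55  55  53  53  53  56  56  56
   53  82 106 103]]
```

```bash
echo '{"drx":[0,0,0,0,0],"dry":[0,0,0,0,0],"drz":[0,0,0,0,0],"dx":[0,0,0,0,0],"dy":[-0.6,-0.6,0,0,0],"dz":[4,4,2,0,0],"jaw":[0.0,0.0,0.0,0.0,0.0]}' > path.dat && python3 -m handwheel path.dat
echo '{"drx":[0,0,0,0,0],"dry":[0,0,0,0,0],"drz":[0,0,0,0,0],"dx":[0,0,0,0,0],"dy":[0,0,0,0,0],"dz":[0,0,0,0,0],"jaw":[0.0,0.0,0.0,0.0,0.0]}' > path.dat && python3 -m handwheel path.dat
python3 - <<'E'
from h import *
delta(551.4,-185.5,133.1,75.6)
I=[cams.grab_frame(n)[:,:,::-1] for n in("scene","top")]
for n,i in zip(("scene","top"),I):cv2.imwrite(f"pics/{n}2.png",i)
cv2.imwrite("pics/h.png",cv2.resize(I[0][110:180,235:335],None,fx=7,fy=7,interpolation=cv2.INTER_CUBIC))
print(I[1][186:200,422:446].min(2))
a=np.radians(75.6);X=np.array([np.cos(a),np.sin(a)]);Y=np.array([-X[1],X[0]]);b=np.array([528.2,-280.7])+147*X
for nm,z,k in(("headtop",160,13),("blocktop",140,16)):
  for dx,dy in((-k,-k),(-k,k),(k,k),(k,-k)): print(nm,np.round((proj("scene",(*(b+dx*X+dy*Y),z))[0]-[235,110])*7))
E
```

```text
clock: 14.3
eef_pos: [551.1, -185.5, 132.5]
tcp_rot: [-3.141, -0.0, 1.319]
contact_force: [0.3, -0.4, -6.0]
opening: 0.143
grasp_force: 108.0
clock: 14.72
eef_pos: [551.3, -185.6, 132.9]
tcp_rot: [3.141, 0.0, 1.319]
contact_force: [0.7, -0.8, -7.2]
opening: 0.145
grasp_force: 108.0
rotvec(tool) [ 0.0002  0.     -0.0007]  then d(tool) [ 0.1  0.  -0.2]
[[ 90  89  98 126 111  52  62  63  65  65  65  65  66  67  67  67  66  68
   67  67  66  66  66  63]
 [ 97 119 126 116 115 124 117  81  61  59  64  62  62  63  63  64  65  66
   65  65  65  64  65  63]
 [131 108 100 108 108 110 114 119 120 128 120  82  69  66  65  61  63  64
   66  67  67  67  67  66]
 [180 190 151 106  96 109 108 109 109 112 113 117 116 124 118  81  69  65
   64  64  66  66  68  66]
 [240 238 243 247 232 189 155 106  98 111 108 106 103 147 185 173 146 113
   98  62  67  66  66  65]
 [230 228 227 229 230 235 241 246 250 230 151 105 116 208 249 248 225 157
   92  61  66  67  66  64]
 [231 230 228 228 228 227 227 227 228 231 239 244 244 230 210 200 214 213
   83  58  64  65  65  62]
 [223 229 231 231 231 231 230 229 228 227 226 227 226 226 229 237 212 121
   65  63  68  67  66  64]
 [220 216 218 217 219 229 233 233 231 230 229 228 227 225 225 236 207  93
   67  67  67  68  67  67]
 [221 219 218 216 209 198 195 214 225 230 234 233 233 232 231 238 199  65
   59  63  66  65  66  66]
 [223 220 218 218 215 210 201 196 194 198 197 204 231 238 235 246 215  81
   55  57  60  60  64  62]
 [224 221 219 218 217 213 208 202 200 200 197 188 175 177 203 202 161 103
   43  82  95  58  60  64]
 [225 223 221 218 217 215 213 208 203 200 200 198 194 183 178 171 163 134
   76 206 254 129  52  60]
 [225 224 221 218 217 215 212 209 207 203 199 198 199 195 184 183 187 190
  191 204 189 111  59  60]]
headtop [257. 282.]
headtop [327. 267.]
headtop [347. 307.]
headtop [276. 323.]
blocktop [251. 325.]
blocktop [337. 306.]
blocktop [362. 355.]
blocktop [275. 375.]
```

View pics/h.png

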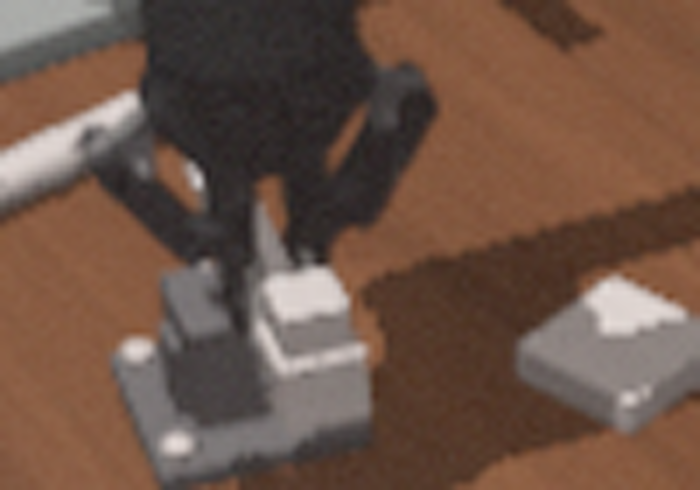

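The scene crop shows head-top corners at (257,282), (327,266), (349,308) and (280,323). They match the projection for the ideal pose to within half a pixel, so it is level, centred and still.

```bash
python3 -c "
from rig import r
print(r.sign_off())"
```

```text
the job is handed in; nothing more can be done
None
```

I handed the job in at about 15 s: the flat head is home in its socket, and the extension is gripped at its balance point and held level and still. Its tang is about 2 cm above the holder's hole and squared to it, centred to within about 1 mm by the camera measurements; the tang itself was out of sight, so its position comes from the bar and head.

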